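# Roll a steel roller up its ramp and bolt it in

## Task

With your fingertips, push the steel roller that lies at the foot of the little wooden ramp up to the stop plate at the top, so that it comes to rest in the seat there; stay with it at a steady, gentle pace, so that it neither gets away from you nor runs back down. Then push the upright pin of the keeper bolt, on the side of the ramp, all the way in towards the lane so that the bolt stands behind the roller. Only push: do not lift the roller, and leave everything else where it stands.

Things in the scene. Friction and masses are not known exactly. Their poses are not given: they have to be found in the camera images.
- ramp: Wooden ramp fixed to the bench, base 260 x 116 mm. Origin on the bench under its middle; x points level in the uphill direction, y left of it, z up. Lane 86 mm wide; cheeks 9 mm thick beside it stand 14 mm above it (5 mm at the seat). Along x: lip 4 mm high at -0.135 to -0.129; level landing, height 0.030, to -0.065; 12 degree slope to the crest at 0.065, height 0.0576; then the seat; stop plate.
- slope: The 12 degree sloping surface of the ramp. Origin on the surface in the middle of the slope (ramp x = 0, height 0.0438); x runs up the slope, z is normal to it. A roller left alone anywhere on it runs back down.
- roller: Polished steel sleeve, a cylinder 40 mm in diameter and 80 mm long, 0.3 to 0.55 kg, slippery (friction about 0.35), lying across the lane on the landing at the ramp's foot, free to roll. Origin at its centre (20 mm above the landing); y is its axis, x and z turn with it as it rolls.
- seat (a point): Where the roller's centre is when it rests in the seat: ramp x = 0.087, y = 0, height 0.0747. The seat dips 8 degrees from the crest toward the steel stop plate (face at ramp x = 0.107, top at height 0.082), so a roller pushed past the crest runs the last 2 cm to the stop by itself and stays.
- keeper (a joint): Keeper bolt, travel in m: 0 drawn out to the left, clear of the lane; 0.028 fully in, its nose 22 mm into the lane just downhill of the seated roller. It moves along the ramp's -y, takes about 2 N (friction) and stays where it is left. If it is pushed in first, the roller cannot pass.
- keeper_pin (a point): Top centre of the bolt's upright pin, 10 mm in diameter, height 0.1215; at ramp x = 0.058, y = 0.070 drawn out, 0.042 fully in. Push it from its outer (left) side. It stands 39 mm above the steel channel in which the bolt runs, on the left cheek (ramp x 0.046 to 0.070, y 0.045 to 0.081, top at height 0.0825).
- spare_roller: Bystander: a roller like the other, standing on its end on the bench (40 mm diameter, 80 mm high); origin at the centre of its underside.
- cap_tin: Bystander: open tin, 70 mm across, 32 mm high; origin at the centre of its underside.
- ball_stand: Bystander: weighted stand with a black ball on a rod, 49x54x110 mm; origin at the centre of its underside.
- salt_jar: Bystander: amber jar with black lid, 58 mm across, 70 mm high; origin at the centre of its underside.
- cork_block: Bystander: cork block, 64x73x24 mm; origin at the centre of its underside.

How it is judged (in metres and radians):
On the way, in this order (a step that is already met when the one before it is completed fails the run):
1. the roller has come to rest in the seat against the stop, with the keeper still drawn out (x of roller in the frame of ramp above 0.083 m and distance between roller and seat below 0.008 m and angle between the y axis of roller and the y axis of ramp, either way round below 0.12 rad and linear speed of roller below 0.03 m/s and value of joint keeper below 0.015 m), for 0.2 s.
2. the keeper bolt is pushed in behind the roller (x of roller in the frame of ramp above 0.083 m and distance between roller and seat below 0.008 m and angle between the y axis of roller and the y axis of ramp, either way round below 0.12 rad and value of joint keeper above 0.025 m), for 0.2 s.
At the end, for the whole second after the job is handed in: The roller rests in the seat: its centre within 4 mm of the stopped position along the ramp and within 8 mm of the seat point, its axis across the lane within 0.12 rad, at rest (under 0.02 m/s); the keeper bolt is in by more than 25 of its 28 mm (all of step 2 and linear speed of roller below 0.02 m/s); the robot touches nothing.
It fails at once if the roller is lifted: its centre more than 42 mm above the plane of the slope (it rolls at 20 mm; on the landing it is at up to 29 mm) (z of roller in the frame of slope above 0.042 m).
It fails at once if the roller runs away, back or ahead, or is shoved hard: faster than 0.35 m/s (linear speed of roller above 0.35 m/s).
It fails at once if the roller is left alone on the slope: it is between landing and crest while the grasp point is more than 100 mm away (x of roller in the frame of ramp between -0.05 and 0.055 m and distance between the grasp point and roller above 0.1 m).
It fails at once if a bystander is moved by more than 15 mm or tipped (distance of any of spare_roller, cap_tin, ball_stand, salt_jar, cork_block from where it was at the start of the episode above 0.015 m or angle between any of spare_roller, cap_tin, ball_stand, salt_jar, cork_block's own z axis and vertical above 0.2 rad).
It also fails if it takes over 45 s, if anything falls off the work surface, if the arm or the gripper's body presses on something with over 40 N, if the wrist force passes 120 N, or if a joint passes its speed limit or range.

## Robot

A 7-joint arm with a two-finger parallel gripper is mounted at the origin on a cart in front of the work surface, level with it; the furniture and walls round the work are solid. World frame = base frame: x ahead of the robot, y to its left, z up, the work surface at z = 0. Lengths are in mm, angles in rad, forces in N, time in s.
With the tool pointing down it reaches from about 400 to 875 mm from the base axis. Payload 4.4 kg.
Tool frame: the origin (TCP) lies on the centre line of the jaws, within the pads' length; the fingertips stand 25 mm ahead of it and the grasp point (between the pads) lies 6 mm ahead of it; x points along the fingers, y is the direction in which the jaws open and shut, and the axes are right-handed (so a half turn about x gives the same grasp; the last joint's range is limited). The gripper opens to 85 mm and grips with 20 to 120 N. Pads are 22 mm wide; open, the fingers measure 114 mm over their backs; the gripper's body (76 mm by 85 mm) begins 54 mm behind the grasp point. The pads swing forward as they close: fully open they stand 13 mm farther back than shut.
Start: joints at [1.123, 0.628, 0.038, 1.517, -0.027, 0.996, -0.02], TCP at [242.212, -603.201, 256.313] pointing down, gripper open.
Joint ranges: [-3.06, 3.06], [-0.37, 2.12], [-1.25, 1.32], [0.18, 2.47], [-1.1, 4.24], [0.23, 1.98], [-2.94, 2.94]. Speed limits (rad/s): [2.57, 2.57, 3.14, 3.14, 3.14, 3.14, 3.14].

## Interface

Orientations are given as [roll, pitch, yaw] about the fixed x, y, z axes, in that order (R = Rz(yaw) Ry(pitch) Rx(roll)).
In Python, from cell import * gives the robot as it stands. The module is installed in compiled form; this text tells all that it offers.
- The arm moves only by the tool jog_arm, never from a script. Its argument "series" is a list of rows, each a list of 3 entries, a list of its own where there are three numbers: the turn, a rotation vector about the tool's x, y, z in degrees, then the shift along the tool's x, y, z in mm, then the gripper's target within -1 to 1 (shut at 1, half-way at 0, fully open at -1). In form: [[[rx, ry, rz], [dx, dy, dz], hand], ...]. A call has 1 to 8 rows; each row shifts and turns the commanded pose from where the row before left it, along the tool's axes as they then stand; what a row does not reach is not made up. A row lasts 1/8 s, in which the tool goes at most 62.5 mm and 10.7 degrees, less where a joint would pass 70% of its speed; a pose out of reach is approached as far as the arm can. A call is refused whole if a number of a shift passes 62.5 or a number of a turn 10.7, either way. A call with a gripper value outside its range is refused whole. The fingers move at their own pace and stop on an object; the grip force is fixed at half the most. Time passes only in rows, so rows that do not move let the fingers close. It gives the time, the measured TCP pose, the force and the opening at its end, in the units of the state.
- read_state(): the state, without advancing time (a new reading comes with each control period).
- get_image(name): name is "scene" or "side" or "wrist"; returns a dict with "img" (400x640x3 uint8, red, green, blue), "range_z" (400x640 float32, mm along the optical axis (not along the pixel's ray), 0 where there is no reading), "fovy" (degrees; the focal length in pixels is half the picture's height over the tangent of half this angle, whatever the lens; pixels are square), "cx", "cy" (the principal point, pixels), "k1" (the pictures are not rectified: a ray, as slopes to the right and down, at radius r is drawn at 1 + k1 r^2 times it, then the intrinsics apply), "cam_to_world" (4x4, takes a point from camera to world coordinates). Camera axes: x right, y up, looking along -z (the intrinsics and any distortion apply to the point x, -y, -z); pixel columns grow to the right and rows downward; lengths in mm; the calibration is good to about 2 mm. A picture is of the moment at which its call begins.
- finish_job(): hands the job in, once; it reports no verdict.
The state is a dict: "clock": time; "qpos": joint angles; "qd": joint speeds; "tau": joint torques, N m; "eef_pos": TCP position; "tool_rot": TCP orientation; "force": force on the tool from outside, world axes, zero at the start; "torque": the same for the moment, N m; "width": finger opening in mm.
Only numpy, scipy, OpenCV 4.12 (cv2) and the standard library are available. Lean on these libraries where they do the work, as an engineer would, in place of code of your own. Each camera call takes 0.05 s, during which the arm holds its last target. There are 200 camera calls.

## Working session

There is one attempt and no reset: what is moved stays moved. The work goes in short steps, Python scripts to look and compute and a tool call to move; the robot and the scene stay as the last step left them, time stands still between calls to the robot, and variables do not carry over. Pictures are saved under pics/ and viewed, about 8 in all and at most 12, crops included, and the job is handed in when it is done.

Besides the shell and the picture viewer there is one more tool, called after ">>>" by a JSON object that holds its "fn" and its "kwargs". jog_arm: Moves the arm, as the interface text tells. Its arguments: {"type":"object","properties":{"series":{"type":"array"}},"required":["series"]}

```bash
mkdir -p pics; cat > h.py <<'E'
import numpy as np, cv2
from cell import *
def save(name,fn):
    d=get_image(name); cv2.imwrite('pics/'+fn,cv2.cvtColor(d['img'],cv2.COLOR_RGB2BGR)); np.save('pics/'+fn+'.npy',d,allow_pickle=True); return d
def load(fn): return np.load('pics/'+fn+'.npy',allow_pickle=True).item()
def rays(d,uv):
    uv=np.atleast_2d(uv).astype(float); f=200/np.tan(np.radians(d['fovy'])/2)
    K=np.array([[f,0,d['cx']],[0,f,d['cy']],[0,0,1]])
    n=cv2.undistortPoints(uv.reshape(-1,1,2),K,np.array([d['k1'],0,0,0,0.])).reshape(-1,2)
    return np.c_[n[:,0],-n[:,1],-np.ones(len(n))]
def pts(d,uv):
    uv=np.atleast_2d(uv).astype(int); z=d['range_z'][uv[:,1],uv[:,0]]
    T=d['cam_to_world']; return (rays(d,uv)*z[:,None])@T[:3,:3].T+T[:3,3]
def plane(d,uv,h):
    T=d['cam_to_world']; r=rays(d,uv)@T[:3,:3].T; o=T[:3,3]
    return o+r*((h-o[2])/r[:,2])[:,None]
E
python3 - <<'E'
from h import *
for n in('scene','side'):
    d=save(n,n+'1.png'); print(n,d['fovy'],d['k1'],d['cam_to_world'].round(2).tolist())
s=read_state(); print(s)
E
```

```text
scene 50.74505823271931 -0.08988555489623494 [[-0.75, 0.5, -0.44, -37.28], [-0.67, -0.56, 0.49, 457.65], [-0.0, 0.65, 0.76, 928.27], [0.0, 0.0, 0.0, 1.0]]
side 43.187427570637176 -0.1271492465516141 [[0.98, -0.15, 0.16, 730.0], [0.22, 0.69, -0.69, -1176.67], [-0.01, 0.71, 0.7, 1224.56], [0.0, 0.0, 0.0, 1.0]]
{'clock': 0.1, 'qpos': array([ 1.12318767,  0.62921385,  0.03844385,  1.51825352, -0.02698761,
        0.99631972, -0.02001266]), 'qd': array([-3.16433949e-04, -2.40572226e-03,  1.52037025e-05, -4.02877770e-03,
        1.84629900e-04, -7.22715852e-04, -1.49270602e-03]), 'tau': array([ 1.84285156e-03, -5.64533257e+01,  1.22973327e+00, -1.93974191e+01,
        1.11746634e-02,  5.42641836e-03, -4.81618756e-06]), 'eef_pos': array([ 242.02503006, -602.70818607,  255.51141738]), 'tool_rot': array([-1.55622105,  1.56911978,  1.96717541]), 'force': array([ 0.74099347,  0.49903878, -0.22874488]), 'torque': array([ 0.04162046, -0.01284361, -0.01576477]), 'width': 85.35523727949158}
```

View pics/scene1.png

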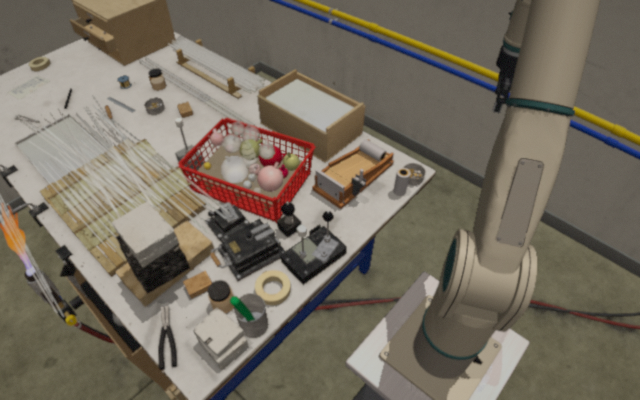

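View pics/side1.png

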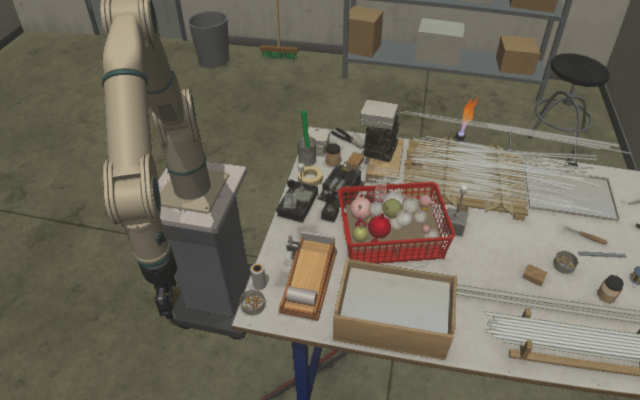

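The side view shows the ramp at about (310,275), the roller at (302,296) at the near end and the stop at (320,240). The keeper is at (293,243), and the spare roller and tin are to the left at (258,275) and (252,300). I'll enlarge both views.

```bash
python3 - <<'E'
from h import *
a=cv2.imread('pics/side1.png')[215:325,235:355]; b=cv2.imread('pics/scene1.png')[130:210,300:440]
a=cv2.resize(a,None,fx=5,fy=5,interpolation=cv2.INTER_CUBIC); b=cv2.resize(b,None,fx=5,fy=5,interpolation=cv2.INTER_CUBIC)
cv2.imwrite('pics/a.png',a); cv2.imwrite('pics/b.png',b)
d=load('side1.png')
for uv in [(302,296),(320,240),(293,243),(258,270),(252,302),(310,275),(286,308),(322,316)]: print(uv,pts(d,uv).round(0))
E
```

```text
(302, 296) [[ 506. -406.   62.]]
(320, 240) [[ 511. -194.   60.]]
(293, 243) [[ 438. -236.   77.]]
(258, 270) [[ 366. -356.   78.]]
(252, 302) [[ 363. -426.   17.]]
(310, 275) [[ 507. -314.   40.]]
(286, 308) [[ 466. -434.   32.]]
(322, 316) [[ 565. -420.    2.]]
```

View pics/a.png

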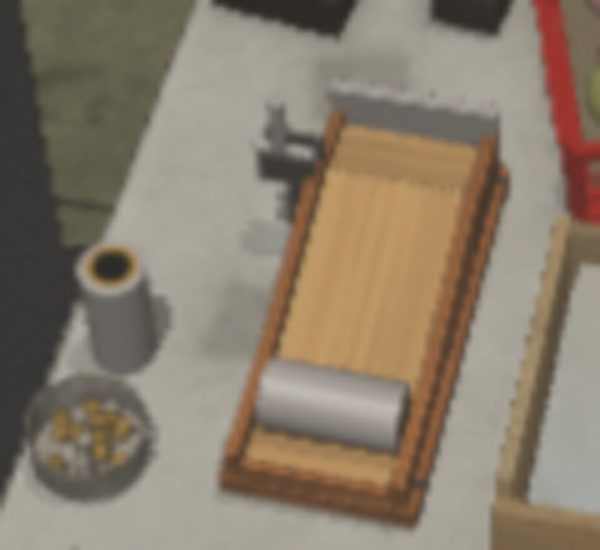

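View pics/b.png

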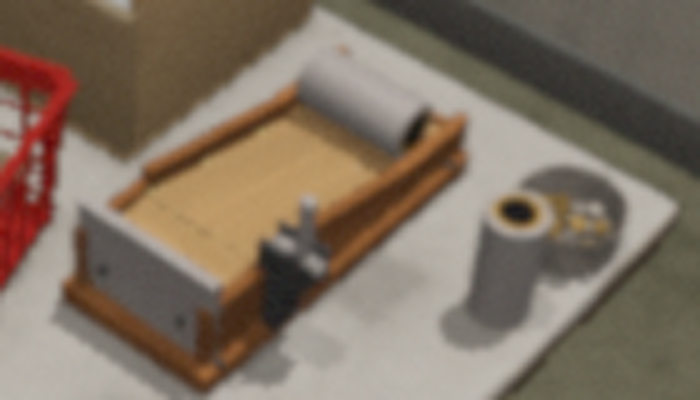

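The crops show the lane running from the roller at the bottom to the stop plate at the top. The pin is at crop a (275,110), on the robot side. I'll get the ramp pose from the foot corners, the stop plate edge, the cheeks and the roller.

```bash
python3 - <<'E'
from h import *
d=load('side1.png')
U=lambda c:(np.array(c)/5+[235,215])-0.4
def P(c,h): return plane(d,U(c),h).round(1).tolist()
print('foot base corners z0',P([(220,490),(416,524)],0))
print('plate top',P([(330,83),(497,108)],82))
print('pin top',P([(276,104)],121.5))
print('roller ends top line',P([(268,362),(405,380)],66))
print('spare top',P([(111,265)],80),'tin',P([(90,432)],16))
# slope pts
img=d['img']; 
poly=np.int32([U(c) for c in [(318,190),(455,205),(405,355),(290,345)]])
m=np.zeros(img.shape[:2],np.uint8); cv2.fillPoly(m,[poly],1)
v,u=np.nonzero(m); p=pts(d,np.c_[u,v]); c=p.mean(0); n=np.linalg.svd(p-c)[2][2]; n*=np.sign(n[2])
print('slope normal',n.round(3),'tilt',np.degrees(np.arccos(n[2])),'uphill yaw',np.degrees(np.arctan2(-n[1],-n[0])),c,'res',((p-c)@n).std())
# cloud
for nm in('side','scene'):
    d=load(nm+'1.png'); v,u=np.mgrid[0:400,0:640]; uv=np.c_[u.ravel(),v.ravel()]; p=pts(d,uv)
    ok=(d['range_z'].ravel()>0)&(p[:,0]>400)&(p[:,0]<585)&(p[:,1]>-480)&(p[:,1]<-150)
    q=p[ok]; hi=q[(q[:,2]>8)&(q[:,2]<130)]
    print(nm,len(hi),cv2.minAreaRect(hi[:,:2].astype(np.float32)), 'bench',np.median(q[q[:,2]<8][:,2]))
    h=q[(q[:,2]>90)&(q[:,2]<130)]; print('pin',len(h),h.mean(0),h.std(0))
E
```

```text
foot base corners z0 [[442.4, -433.3, 0.0], [555.8, -431.6, 0.0]]
plate top [[450.0, -189.9, 82.0], [552.9, -188.7, 82.0]]
pin top [[432.8, -246.5, 121.5]]
roller ends top line [[461.9, -386.6, 66.0], [539.3, -382.4, 66.0]]
spare top [[360.2, -349.9, 80.0]] tin [[363.2, -421.6, 16.0]]
slope normal [-0.932  0.168  0.321] tilt 71.2945561667297 uphill yaw -10.222755026805219 [ 497.33482105 -301.88750461   54.00304107] res 21.395801528344553
side 3513 ((497.75726318359375, -294.87109375), (290.0939025878906, 165.8990936279297), 88.20751953125) bench -7.436696809299519
pin 52 [ 508.51429052 -205.77322597  110.73646923] [73.63036467 37.9105289   7.06138909]
scene 2991 ((497.6767578125, -292.43212890625), (174.22378540039062, 281.1702575683594), 0.08239653706550598) bench -561.5896029854389
pin 76 [ 509.64579767 -201.22011761  110.28633771] [75.47849254 33.75495181  8.44347043]
```

Two estimates agree: ramp origin at about (500.5, -303), yaw about 90°, with the roller near y = -395. I'll work out the tool orientation and the approach move.

```bash
cat >> h.py <<'E'
from scipy.spatial.transform import Rotation as Rr
def tool():
    s=read_state(); return s,Rr.from_euler('xyz',s['tool_rot'])
def goto(target,yawdeg=0,ydir=(1,0,0)):
    """rotvec (tool axes, deg) and shift (tool axes, mm) to x down, y along ydir, at target"""
    s,R=tool(); a=np.radians(yawdeg)
    best=None
    for sg in(1,-1):
        y=sg*np.array([np.cos(a),np.sin(a),0]); x=np.array([0,0,-1.]); z=np.cross(x,y)
        D=Rr.from_matrix(np.c_[x,y,z]); rv=(R.inv()*D).as_rotvec(degrees=True)
        if best is None or np.linalg.norm(rv)<np.linalg.norm(best[0]): best=(rv,D)
    rv,D=best; dw=np.array(target)-s['eef_pos']
    print('turn',rv.round(2),'shift cur axes',R.inv().apply(dw).round(1),'shift in final axes',D.inv().apply(dw).round(1)); print('final axes cols\n',D.as_matrix().round(2)); print(s['eef_pos'].round(1),R.as_matrix().round(3).tolist(),s['force'].round(2),s['width'])
E
python3 - <<'E'
from h import *
goto([500,-450,200])
E
```

```text
turn [-6.812e+01 -6.000e-02  9.000e-02] shift cur axes [  55.6  -45.5 -296.3] shift in final axes [  55.5  258.  -152.7]
final axes cols
 [[ 0.  1.  0.]
 [ 0.  0. -1.]
 [-1.  0.  0.]]
[ 242.  -602.7  255.5] [[-0.001, 0.373, -0.928], [0.002, -0.928, -0.373], [-1.0, -0.002, 0.0]] [ 0.74  0.5  -0.23] 85.35523727949158
```

>>> {"fn": "jog_arm", "kwargs": {"series": [[[-9.73,0,0],[0,0,0],0.1],[[-9.73,0,0],[0,0,0],0.1],[[-9.73,0,0],[0,0,0],0.1],[[-9.73,0,0],[0,0,0],0.1],[[-9.73,0,0],[0,0,0],0.1],[[-9.73,0,0],[0,0,0],0.1],[[-9.73,0,0],[0,0,0],0.1]]}}

```text
clock: 0.98
eef_pos: [242.0, -602.9, 255.8]
tool_rot: [-2.682, 1.57, 2.036]
force: [-0.1, 0.9, 0.3]
width: 38.5
```

>>> {"fn": "jog_arm", "kwargs": {"series": [[[0,0,0],[0,37,-21],0.1],[[0,0,0],[0,37,-21],0.1],[[0,0,0],[0,37,-21],0.1],[[0,0,0],[0,37,-21],0.1],[[0,0,0],[0,37,-21],0.1],[[0,0,0],[0,37,-21],0.1],[[0,0,0],[0,37,-21],0.1],[[0,0,0],[0,0,0],0.1]]}}

```text
clock: 1.98
eef_pos: [505.5, -452.0, 255.8]
tool_rot: [2.511, 1.567, 0.947]
force: [-0.4, -0.4, -0.5]
width: 38.8
```

```bash
python3 - <<'E'
from h import *
goto([500.5,-450,200])
d=save('wrist','w1.png'); print(d['fovy'],d['k1'],d['cam_to_world'].round(2).tolist())
E
```

```text
turn [ 0.39 -0.18 -0.13] shift cur axes [55.8 -5.1 -1.8] shift in final axes [55.8 -5.  -2. ]
final axes cols
 [[ 0.  1.  0.]
 [ 0.  0. -1.]
 [-1.  0.  0.]]
[ 505.5 -452.   255.8] [[0.002, 1.0, 0.007], [0.003, 0.007, -1.0], [-1.0, 0.002, -0.003]] [-0.42 -0.35 -0.47] 38.781296926903345
69.51605353873471 -0.026952002570957388 [[1.0, -0.01, -0.0, 505.02], [0.01, 0.97, 0.26, -385.22], [0.0, -0.26, 0.97, 373.39], [0.0, 0.0, 0.0, 1.0]]
```

View pics/w1.png

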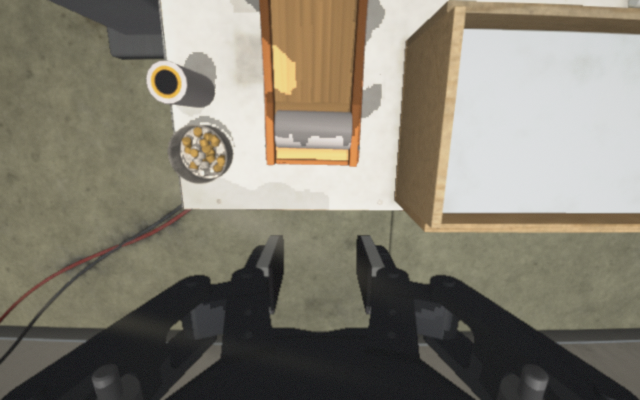

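The wrist view, from above, shows the ramp foot at row 165, the cheeks at columns 262-364 and the roller at rows 111-147. The box's left wall is at columns 400-455. I'll measure these.

```bash
python3 - <<'E'
from h import *
d=load('w1.png')
print('foot edge @z34',plane(d,[(266,164),(357,165)],34).round(1).tolist())
print('cheek outer @44 foot',plane(d,[(265,160),(358,160)],44).round(1).tolist(), 'mid row90 @~50', plane(d,[(264,90),(362,90)],52).round(1).tolist(),'row20',plane(d,[(262,20),(366,20)],64).round(1).tolist())
print('roller ends @50 ',plane(d,[(274,128),(352,130)],50).round(1).tolist(),'rear/front', plane(d,[(313,111),(313,147)],50).round(1).tolist())
g=[(313,c) for c in range(104,166,3)]; print(np.c_[[c for _,c in g],pts(d,g)].round(0).tolist())
print('box',pts(d,[(450,100),(420,150),(405,150),(432,222)]).round(0).tolist())
print('tip L',pts(d,[(270,240),(372,240)]).round(0).tolist())
E
```

```text
foot edge @z34 [[442.8, -432.9, 34.0], [550.3, -433.3, 34.0]]
cheek outer @44 foot [[443.7, -426.9, 44.0], [549.9, -426.1, 44.0]] mid row90 @~50 [[447.0, -352.3, 52.0], [550.0, -351.6, 52.0]] row20 [[449.6, -289.8, 64.0], [549.5, -289.0, 64.0]]
roller ends @50  [[456.0, -391.2, 50.0], [541.1, -392.7, 50.0]] rear/front [[498.5, -373.1, 50.0], [498.6, -411.4, 50.0]]
[[104.0, 498.0, -365.0, 31.0], [107.0, 498.0, -368.0, 30.0], [110.0, 498.0, -371.0, 30.0], [113.0, 499.0, -376.0, 60.0], [116.0, 499.0, -379.0, 65.0], [119.0, 499.0, -382.0, 66.0], [122.0, 499.0, -385.0, 67.0], [125.0, 499.0, -388.0, 68.0], [128.0, 499.0, -391.0, 69.0], [131.0, 499.0, -394.0, 69.0], [134.0, 499.0, -397.0, 69.0], [137.0, 499.0, -400.0, 69.0], [140.0, 499.0, -403.0, 67.0], [143.0, 499.0, -406.0, 63.0], [146.0, 499.0, -410.0, 60.0], [149.0, 498.0, -415.0, 29.0], [152.0, 498.0, -419.0, 30.0], [155.0, 498.0, -422.0, 31.0], [158.0, 498.0, -426.0, 29.0], [161.0, 498.0, -429.0, 34.0], [164.0, 498.0, -433.0, 34.0]]
box [[610.0, -366.0, 132.0], [606.0, -411.0, 85.0], [605.0, -415.0, 36.0], [606.0, -470.0, 132.0]]
tip L [[481.0, -441.0, 242.0], [531.0, -440.0, 243.0]]
```

>>> {"fn": "jog_arm", "kwargs": {"series": [[[0.39,-0.18,-0.13],[0,-7.5,-10],0.1],[[0,0,0],[35,0,0],0.1],[[0,0,0],[35,0,0],0.1],[[0,0,0],[35,0,0],0.1],[[0,0,0],[35,0,0],0.1],[[0,0,0],[30,0,0],0.1],[[0,0,0],[16,0,0],0.1],[[0,0,0],[0,0,0],0.1]]}}

```text
clock: 3.02
eef_pos: [492.0, -447.1, 69.3]
tool_rot: [-1.115, 1.566, -2.694]
force: [0.7, 0.3, 0.3]
width: 38.6
```

```bash
python3 - <<'E'
from h import *
goto([498,-442,62])
d=save('side','s2.png'); save('wrist','w2.png')
a=cv2.resize(cv2.imread('pics/s2.png')[215:325,235:355],None,fx=4,fy=4,interpolation=cv2.INTER_CUBIC)
b=cv2.resize(cv2.imread('pics/w2.png')[0:400,120:520],(440,440))
cv2.imwrite('pics/c2.png',np.hstack([a[:440,:340],b]))
E
```

```text
turn [-0.47  0.12  0.25] shift cur axes [ 7.3  6.  -5.2] shift in final axes [ 7.3  6.  -5.1]
final axes cols
 [[ 0.  1.  0.]
 [ 0.  0. -1.]
 [-1.  0.  0.]]
[ 492.  -447.1   69.3] [[-0.004, 1.0, -0.008], [-0.002, -0.008, -1.0], [-1.0, -0.004, 0.002]] [0.74 0.3  0.33] 38.570508900632696
```

View pics/c2.png

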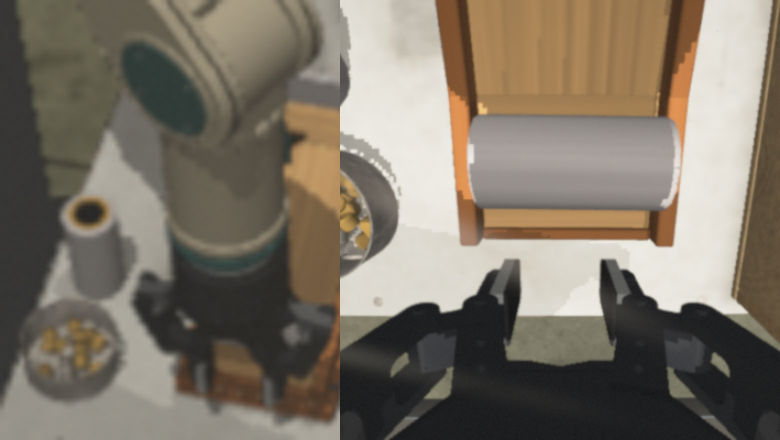

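The wrist picture shows the finger gap centred at column 560 and the roller at 573, so the tool needs about +6 mm in x, which agrees with the pose reading. Before pushing, I'll check how far the finger linkage spreads compared with the keeper pin.

```bash
python3 - <<'E'
from h import *
d=load('w2.png'); v,u=np.mgrid[230:400,0:640]; p=pts(d,np.c_[u.ravel(),v.ravel()])-[492,-447,69]
z0=-25
for a in range(-30,90,10):
    q=p[(p[:,2]>a)&(p[:,2]<=a+10)&(abs(p[:,0])<150)&(abs(p[:,1])<60)]
    if len(q)>5: print(a,len(q),'x',q[:,0].min().round(),q[:,0].max().round(),'y max',q[:,1].max().round(), q[:,1].min().round())
E
```

```text
-30 1066 x -18.0 115.0 y max 12.0 -37.0
-20 1798 x -31.0 115.0 y max 15.0 -38.0
-10 2471 x -32.0 115.0 y max 19.0 -38.0
0 3078 x -32.0 115.0 y max 23.0 -36.0
10 4086 x -36.0 116.0 y max 27.0 -34.0
20 5884 x -51.0 116.0 y max 30.0 -32.0
30 9228 x -55.0 116.0 y max 23.0 -30.0
40 5748 x -58.0 115.0 y max 18.0 -28.0
50 11476 x -61.0 65.0 y max 18.0 -13.0
60 13824 x -65.0 70.0 y max 20.0 -1.0
70 9682 x -66.0 69.0 y max 21.0 7.0
```

>>> {"fn": "jog_arm", "kwargs": {"series": [[[-0.47,0.12,0.25],[0,6,0],0.1],[[0,0,0],[4,0,0],0.1],[[0,0,0],[3,0,-3],0.1],[[0,0,0],[0,0,0],0.1]]}}

```text
clock: 3.62
eef_pos: [499.2, -443.2, 62.9]
tool_rot: [1.424, 1.569, -0.145]
force: [-1.0, -0.0, 0.1]
width: 38.6
```

```bash
python3 - <<'E'
from h import *
goto([498.5,-424,62])
E
```

```text
turn [ 0.1   0.01 -0.08] shift cur axes [  0.9  -0.6 -19.2] shift in final axes [  0.9  -0.7 -19.2]
final axes cols
 [[ 0.  1.  0.]
 [ 0.  0. -1.]
 [-1.  0.  0.]]
[ 499.2 -443.2   62.9] [[0.001, 1.0, 0.002], [-0.0, 0.002, -1.0], [-1.0, 0.001, 0.0]] [-0.97 -0.04  0.07] 38.64937244807744
```

>>> {"fn": "jog_arm", "kwargs": {"series": [[[0,0,0],[0,0,-4],0.1],[[0,0,0],[0,0,-4],0.1],[[0,0,0],[0,0,-4],0.1],[[0,0,0],[0,0,-4],0.1],[[0,0,0],[0,0,-4],0.1],[[0,0,0],[0,0,-4],0.1],[[0,0,0],[0,0,-4],0.1],[[0,0,0],[0,0,-4],0.1]]}}

```text
clock: 4.62
eef_pos: [499.4, -411.6, 63.3]
tool_rot: [1.133, 1.568, -0.436]
force: [0.1, 0.4, -0.5]
width: 38.2
```

```bash
python3 - <<'E'
from h import *
goto([498.5,-396,62])
d=save('wrist','w3.png'); T=d['cam_to_world']
p=pts(d,[(c,r) for c in (290,320,350) for r in range(0,240,1)]); 
for c in (0,1,2):
    q=p[c*240:(c+1)*240]; print(q[(q[:,2]>60)&(q[:,1]>-415)][:,1:].round(0)[::5].tolist())
E
```

```text
turn [ 0.06  0.06 -0.13] shift cur axes [  1.3  -0.8 -15.6] shift in final axes [  1.3  -0.9 -15.6]
final axes cols
 [[ 0.  1.  0.]
 [ 0.  0. -1.]
 [-1.  0.  0.]]
[ 499.4 -411.6   63.3] [[0.002, 1.0, 0.001], [-0.001, 0.001, -1.0], [-1.0, 0.002, 0.001]] [ 0.12  0.39 -0.49] 38.160883010544154
[[-344.0, 181.0], [-364.0, 62.0], [-366.0, 64.0], [-368.0, 65.0], [-370.0, 66.0], [-372.0, 67.0], [-373.0, 69.0], [-375.0, 69.0], [-377.0, 69.0], [-379.0, 70.0], [-382.0, 70.0], [-384.0, 69.0], [-386.0, 69.0], [-389.0, 67.0], [-392.0, 64.0]]
[[-344.0, 181.0], [-365.0, 62.0], [-366.0, 65.0], [-368.0, 66.0], [-370.0, 67.0], [-372.0, 68.0], [-373.0, 70.0], [-376.0, 70.0], [-378.0, 70.0], [-380.0, 69.0], [-382.0, 71.0], [-384.0, 69.0], [-387.0, 68.0], [-389.0, 68.0], [-393.0, 65.0]]
[[-363.0, 60.0], [-365.0, 62.0], [-366.0, 64.0], [-368.0, 65.0], [-370.0, 67.0], [-372.0, 67.0], [-374.0, 69.0], [-376.0, 70.0], [-378.0, 70.0], [-380.0, 69.0], [-382.0, 69.0], [-385.0, 68.0], [-386.0, 69.0], [-389.0, 67.0], [-392.0, 65.0]]
```

>>> {"fn": "jog_arm", "kwargs": {"series": [[[0,0,0],[0,0,-5],0.1],[[0,0,0],[0,0,-5],0.1],[[0,0,0],[0,0,-5],0.1],[[0,0,0],[-1,0,-5],0.1],[[0,0,0],[-1,0,-5],0.1],[[0,0,0],[-1,0,-5],0.1],[[0,0,0],[-1,0,-5],0.1],[[0,0,0],[-1,0,-5],0.1]]}}

```text
clock: 5.68
eef_pos: [499.3, -371.6, 68.4]
tool_rot: [1.115, 1.568, -0.455]
force: [0.6, -3.4, 1.4]
width: 38.3
```

```bash
cat >> h.py <<'E'
def roller(fn):
    s=read_state(); e=s['eef_pos']; d=save('wrist',fn)
    print('tcp',e.round(1),'F',s['force'].round(1),'want z',round(12+max(50,64.3+.2126*(e[1]+31+298)),1))
    for c in (290,320,350):
        q=pts(d,[(c,r) for r in range(0,240)]); q=q[(q[:,1]>e[1]+5)&(q[:,1]<e[1]+60)]
        zt=e[2]-12+20; k=q[abs(q[:,2]-zt)<9]
        if len(k)>3: print(c,'y range',k[:,1].min().round(1),k[:,1].max().round(1),'zmax',k[:,2].max().round(1),'ytop',np.median(k[k[:,2]>k[:,2].max()-2][:,1]).round(1))
E
python3 -c "
from h import *
roller('w4.png')"
```

```text
tcp [ 499.3 -371.6   68.4] F [ 0.6 -3.4  1.4] want z 67.2
290 y range -353.4 -325.1 zmax 75.2 ytop -339.3
320 y range -353.7 -325.0 zmax 75.9 ytop -341.2
350 y range -353.8 -325.9 zmax 75.9 ytop -340.1
```

>>> {"fn": "jog_arm", "kwargs": {"series": [[[0,0,0],[-1,0,-5],0.1],[[0,0,0],[-1,0,-5],0.1],[[0,0,0],[-1,0,-5],0.1],[[0,0,0],[-1,0,-5],0.1],[[0,0,0],[-1,0,-5],0.1],[[0,0,0],[-1,0,-5],0.1],[[0,0,0],[-1,0,-5],0.1],[[0,0,0],[-1,0,-5],0.1]]}}

```text
clock: 6.72
eef_pos: [499.1, -331.5, 76.2]
tool_rot: [1.1, 1.569, -0.469]
force: [0.4, -3.6, 2.0]
width: 38.6
```

```bash
python3 -c "
from h import *
roller('w5.png')"
```

```text
tcp [ 499.1 -331.5   76.2] F [ 0.4 -3.6  2. ] want z 75.8
290 y range -313.1 -284.5 zmax 84.5 ytop -300.3
320 y range -313.0 -284.1 zmax 84.1 ytop -300.3
350 y range -312.9 -285.0 zmax 84.7 ytop -300.1
```

>>> {"fn": "jog_arm", "kwargs": {"series": [[[0,0,0],[-1,0,-5],0.1],[[0,0,0],[-1,0.2,-5],0.1],[[0,0,0],[-1,0.2,-5],0.1],[[0,0,0],[-1,0.2,-5],0.1],[[0,0,0],[-1,0.2,-5],0.1],[[0,0,0],[-1.2,0.2,-5],0.1],[[0,0,0],[-1.2,0.2,-5],0.1],[[0,0,0],[-1.2,0.2,-5],0.1]]}}

```text
clock: 7.78
eef_pos: [500.5, -291.6, 84.8]
tool_rot: [1.103, 1.568, -0.467]
force: [0.7, -3.3, 1.5]
width: 38.3
```

```bash
python3 -c "
from h import *
roller('w6.png')"
```

```text
tcp [ 500.5 -291.6   84.8] F [ 0.7 -3.3  1.5] want z 84.3
290 y range -273.2 -243.8 zmax 92.6 ytop -259.7
320 y range -272.8 -244.8 zmax 93.5 ytop -259.3
350 y range -273.5 -244.9 zmax 93.6 ytop -260.1
```

>>> {"fn": "jog_arm", "kwargs": {"series": [[[0,0,0],[-1,0,-5],0.1],[[0,0,0],[-1,0,-5],0.1],[[0,0,0],[-1,0,-4],0.1],[[0,0,0],[-1,0,-4],0.1],[[0,0,0],[-0.6,0,-4],0.1],[[0,0,0],[-0.3,0,-3],0.1],[[0,0,0],[0,0,-3],0.1],[[0,0,0],[0,0,-3],0.1]]}}

```text
clock: 8.82
eef_pos: [500.1, -259.6, 89.2]
tool_rot: [1.983, 1.57, 0.414]
force: [-0.7, 0.1, -1.1]
width: 38.6
```

```bash
python3 -c "
from h import *
roller('w7.png')"
```

```text
tcp [ 500.1 -259.6   89.2] F [-0.7  0.1 -1.1] want z 91.1
290 y range -234.4 -203.6 zmax 96.1 ytop -218.6
320 y range -233.4 -203.9 zmax 96.3 ytop -218.7
350 y range -233.2 -204.3 zmax 96.1 ytop -218.7
```

>>> {"fn": "jog_arm", "kwargs": {"series": [[[0,0,0],[0,0,0],0.1],[[0,0,0],[0,0,0],0.1],[[0,0,0],[0,0,0],0.1],[[0,0,0],[0,0,0],0.1],[[0,0,0],[0,0,0],0.1]]}}

```text
clock: 9.5
eef_pos: [500.4, -261.0, 89.6]
tool_rot: [1.102, 1.568, -0.468]
force: [-0.4, -0.2, 0.0]
width: 38.4
```

```bash
python3 -c "
from h import *
roller('w8.png')"
```

```text
tcp [ 500.4 -261.    89.6] F [-0.4 -0.2  0. ] want z 90.8
290 y range -223.8 -201.2 zmax 95.1 ytop -210.7
320 y range -224.0 -201.2 zmax 94.9 ytop -210.8
350 y range -224.6 -201.2 zmax 95.4 ytop -211.4
```

View pics/w8.png

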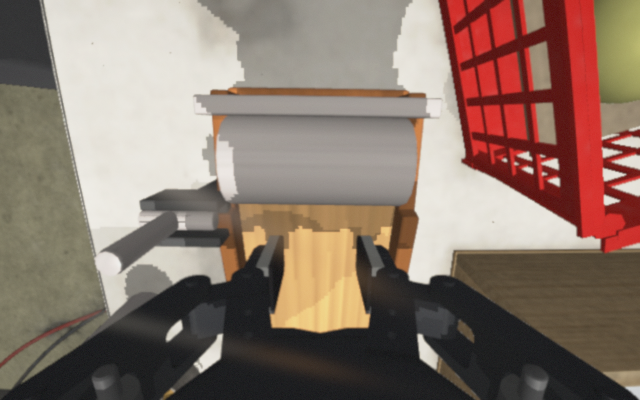

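The wrist view shows the roller straight across the lane against the stop (rows 115-203), with the keeper still out and the pin top at (110,261). I'll locate the pin.

```bash
python3 - <<'E'
from h import *
d=load('w8.png'); print('pin ray',plane(d,[(108,262),(104,268)],121.5).round(1).tolist(),'depth',pts(d,[(108,262),(112,258)]).round(1).tolist())
print('channel top @82.5',plane(d,[(140,202),(150,190),(220,233)],82.5).round(1).tolist())
goto([400,-243,190])
E
```

```text
pin ray [[430.4, -238.5, 121.5], [428.6, -240.7, 121.5]] depth [[430.3, -238.6, 121.4], [432.3, -236.9, 121.8]]
channel top @82.5 [[419.4, -228.8, 82.5], [424.9, -223.2, 82.5], [454.6, -243.7, 82.5]]
turn [ 0.06  0.06 -0.12] shift cur axes [-100.6 -100.3  -17.9] shift in final axes [-100.4 -100.5  -17.9]
final axes cols
 [[ 0.  1.  0.]
 [ 0.  0. -1.]
 [-1.  0.  0.]]
[ 500.5 -260.9   89.6] [[0.002, 1.0, 0.001], [-0.001, 0.001, -1.0], [-1.0, 0.002, 0.001]] [-0.   -0.03 -0.04] 38.614205253784235
```

>>> {"fn": "jog_arm", "kwargs": {"series": [[[0,0,0],[-15,0,3],1],[[0,0,0],[-30,0,0],1],[[0,0,0],[-30,0,0],1],[[0,0,0],[-30,0,0],1],[[0,0,0],[-15,0,0],1],[[0,0,0],[0,0,0],1]]}}

```text
clock: 10.3
eef_pos: [500.7, -264.2, 210.8]
tool_rot: [1.085, 1.566, -0.485]
force: [-0.2, 0.7, 0.2]
width: -0.0
```

```bash
python3 - <<'E'
from h import *
d=save('wrist','w9.png'); goto([395,-240,205])
v,u=np.mgrid[0:400,0:640]; uv=np.c_[u.ravel(),v.ravel()]; p=pts(d,uv)
k=(p[:,0]>400)&(p[:,0]<450)&(p[:,1]>-275)&(p[:,1]<-215)&(p[:,2]>100)&(p[:,2]<128); print('pin cloud',k.sum(),p[k].mean(0),p[k].min(0),p[k].max(0))
k&=p[:,2]>117; print(k.sum(),np.median(p[k],0),uv[k].mean(0))
if k.sum(): print(plane(d,[uv[k].mean(0)],121.5))
k=(p[:,0]>480)&(p[:,0]<520)&(p[:,1]>-240)&(p[:,1]<-200)&(p[:,2]>92.5)&(p[:,2]<100);print('roller top',np.median(p[k],0))
E
```

```text
turn [ 0.05  0.07 -0.13] shift cur axes [   4.4 -105.   -24. ] shift in final axes [   4.7 -105.1  -23.9]
final axes cols
 [[ 0.  1.  0.]
 [ 0.  0. -1.]
 [-1.  0.  0.]]
[ 500.1 -263.9  209.7] [[0.002, 1.0, 0.001], [-0.001, 0.001, -1.0], [-1.0, 0.002, 0.001]] [ 0.29 -0.82 -0.88] -0.14482278440354723
pin cloud 232 [ 431.24139515 -238.23291758  115.9975528 ] [ 426.01850787 -243.76972279  100.44058658] [ 434.3418671  -234.16461442  122.71917079]
139 [ 430.33993576 -238.6591041   120.89853948] [222.82014388 180.34532374]
[[ 430.63789791 -238.6813377   121.5       ]]
roller top [ 500.16484397 -210.76269006   93.7403094 ]
```

>>> {"fn": "jog_arm", "kwargs": {"series": [[[0.05,0.07,-0.13],[0,-25,-6],1],[[0,0,0],[0,-26,-6],1],[[0,0,0],[0,-26,-5],1],[[0,0,0],[0,-25,-5],1],[[0,0,0],[0,0,0],1],[[0,0,0],[25,0,0],1],[[0,0,0],[25,0,0],1],[[0,0,0],[0,0,0],1]]}}

```text
clock: 11.35
eef_pos: [398.0, -241.2, 157.8]
tool_rot: [-2.2, 1.567, 2.514]
force: [-0.2, 0.4, -0.3]
width: 0.1
```

```bash
python3 - <<'E'
from h import *
goto([398,-242,120]); d=save('wrist','w10.png')
E
```

```text
turn [ 0.05 -0.14  0.19] shift cur axes [37.8  0.1  0.9] shift in final axes [37.8 -0.   0.8]
final axes cols
 [[ 0.  1.  0.]
 [ 0.  0. -1.]
 [-1.  0.  0.]]
[ 398.  -241.2  157.8] [[-0.003, 1.0, 0.001], [0.002, 0.001, -1.0], [-1.0, -0.003, -0.002]] [-0.22  0.36 -0.34] 0.09101624943269046
```

View pics/w10.png

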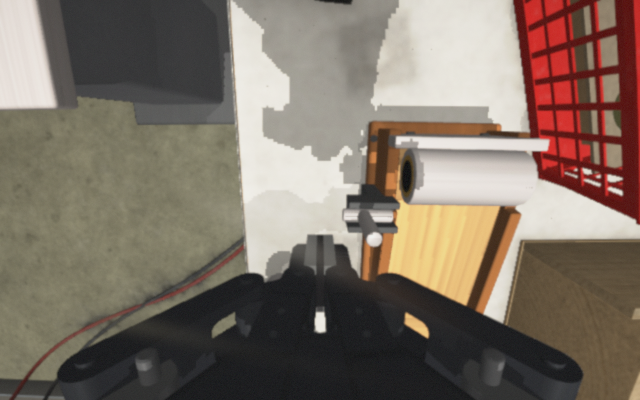

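>>> {"fn": "jog_arm", "kwargs": {"series": [[[0,-0.14,0.19],[19,0,0],1],[[0,0,0],[18,0,0],1],[[0,0,0],[0,0,0],1],[[0,0,0],[0,4,0],1],[[0,0,0],[0,4,0],1],[[0,0,0],[0,4,0],1],[[0,0,0],[0,4,0],1],[[0,0,0],[0,4,0],1]]}}

```text
clock: 12.4
eef_pos: [418.0, -241.9, 122.7]
tool_rot: [0.786, 1.567, -0.785]
force: [-2.2, -1.1, 0.8]
width: 0.1
```

```bash
cat >> h.py <<'E'
def pin(fn):
    d=save('wrist',fn); s=read_state(); print('tcp',s['eef_pos'].round(1),'F',s['force'].round(1))
    v,u=np.mgrid[0:400,0:640]; uv=np.c_[u.ravel(),v.ravel()]; p=pts(d,uv); e=s['eef_pos']
    k=(p[:,0]>e[0]+16)&(p[:,0]<480)&(p[:,1]>-252)&(p[:,1]<-225)&(p[:,2]>112)&(p[:,2]<126); print('pin',k.sum(),np.median(p[k],0) if k.any() else '',p[k].max(0) if k.any() else '')
    k=(p[:,0]>480)&(p[:,0]<520)&(p[:,1]>-240)&(p[:,1]<-200)&(p[:,2]>92.5)&(p[:,2]<100);print('roller top',np.median(p[k],0))
E
python3 -c "
from h import *
pin('w11.png')"
```

```text
tcp [ 418.9 -241.9  122.7] F [-1.7 -0.8  0.5]
pin 309 [ 437.7256179  -236.94614715  120.76654035] [ 441.84009443 -234.05148236  122.7847282 ]
roller top [ 499.51497179 -210.68449438   93.80605333]
```

>>> {"fn": "jog_arm", "kwargs": {"series": [[[0,0,0],[0,4,0],1],[[0,0,0],[0,4,0],1],[[0,0,0],[0,4,0],1],[[0,0,0],[0,4,0],1],[[0,0,0],[0,3,0],1],[[0,0,0],[0,1.5,0],1],[[0,0,0],[0,0,0],1]]}}

```text
clock: 13.32
eef_pos: [438.4, -241.8, 122.6]
tool_rot: [0.821, 1.568, -0.75]
force: [-3.4, -1.9, 1.0]
width: 0.1
```

```bash
python3 -c "
from h import *
pin('w12.png')"
```

```text
tcp [ 438.4 -241.8  122.6] F [-2.4 -2.5  0.6]
pin 337 [ 457.66480527 -237.01677094  120.80417806] [ 461.47780424 -234.3979528   122.46760487]
roller top [ 499.74041854 -210.74431285   93.80223621]
```

>>> {"fn": "jog_arm", "kwargs": {"series": [[[0,0,0],[0,1,0],1],[[0,0,0],[0,1,0],1],[[0,0,0],[0,0,0],1]]}}

```text
clock: 13.75
eef_pos: [438.6, -241.8, 122.6]
tool_rot: [-0.495, 1.569, -2.067]
force: [-7.3, -1.8, 5.0]
width: 0.2
```

```bash
python3 -c "
from h import *
pin('w13.png')"
```

```text
tcp [ 438.7 -241.8  122.6] F [-6.6 -1.8  4.6]
pin 325 [ 457.89722319 -237.16353052  120.71721095] [ 461.79204897 -234.43805222  122.75492028]
roller top [ 499.93049665 -210.66552872   93.83435412]
```

>>> {"fn": "jog_arm", "kwargs": {"series": [[[0,0,0],[0,2,0],1],[[0,0,0],[0,0,0],1],[[0,0,0],[0,0,0],1]]}}

```text
clock: 14.18
eef_pos: [438.9, -241.8, 122.5]
tool_rot: [-1.235, 1.566, -2.807]
force: [-10.3, -1.4, 7.5]
width: -0.2
```

>>> {"fn": "jog_arm", "kwargs": {"series": [[[0,0,0],[0,-8,0],1],[[0,0,0],[0,-12,0],1],[[0,0,0],[-20,-5,0],1],[[0,0,0],[-30,0,0],1],[[0,0,0],[-30,0,0],1],[[0,0,0],[-20,0,0],1],[[0,0,0],[0,0,0],1],[[0,0,0],[0,0,0],1]]}}

```text
clock: 15.18
eef_pos: [417.1, -241.3, 222.0]
tool_rot: [0.973, 1.568, -0.598]
force: [-0.3, 0.1, 0.2]
width: 0.1
```

```bash
python3 -c "
from h import *
pin('w14.png')
d=load('w14.png'); d9=load('w9.png')
p=plane(d,[(0,0)],0)
a=cv2.resize(cv2.imread('pics/w14.png')[60:330,260:640],None,fx=2,fy=2,interpolation=cv2.INTER_CUBIC); cv2.imwrite('pics/c14.png',a)
"
```

```text
tcp [ 417.  -241.3  221.8] F [-0.5 -0.4  0.1]
pin 145 [ 456.48294065 -238.28097886  120.77056648] [ 461.86861767 -234.45989562  123.28533921]
roller top [ 500.49866778 -210.8625579    93.84247678]
```

View pics/c14.png

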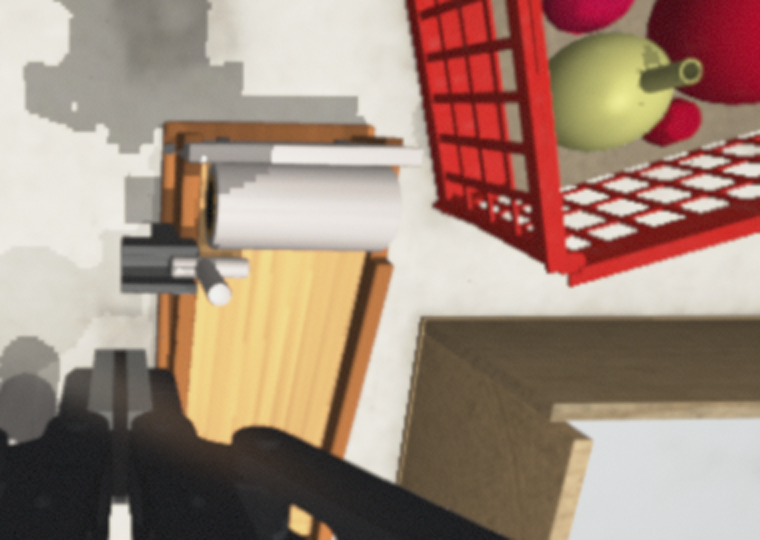

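The picture shows the bolt's nose across the lane at (240,268), behind the seated roller (rows 160-248). The pin's far edge has moved from x = 434.3 to 461.9, about 27.5 mm, and the arm is clear.

```bash
python3 -c "
from cell import *
print(finish_job())"
```

```text
the job is handed in; nothing more can be done
None
```

I pushed the roller up the ramp at about 40 mm/s with half-open fingertips. It rolled over the crest by itself and came to rest against the stop. I then pushed the keeper pin in with closed fingers until it would go no further, backed off and handed the job in at about 15 s on the clock.

- **Roller:** its top line lies at world y about -211, which is ramp x about 87 mm, the seat position. It is straight across the lane and did not move while the bolt went in.
- **Keeper:** the pin moved about 27.5 of its 28 mm and then met a hard stop, with the force rising from 3 to 10 N and no further travel. The last picture shows the bolt's nose in the lane behind the roller.
- **Clearance:** the gripper was about 100 mm above the ramp at hand-in, with the force reading near zero.
- **Bystanders:** I did not measure them again at the end. None was near the path, and no unexpected contact forces showed.
- **Disagreements:** the first estimate of the ramp's position from the side camera was about 5 mm off the later wrist-camera one along the lane. The arm also drifted up to 7 mm from the first commanded moves. I corrected both before contact.

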